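Bring the ointment slab out over the edge of its ledge

TASK

The white glass ointment slab lies flat on its grey steel ledge, where nobody can get hold of it. With the fingertips only, push the knob of the slide bolt away from the slab's lane until the bolt is fully drawn, then push the slab from behind along its lane towards you until about 4 cm of it stands out past the front edge of the ledge, so that it can be taken from below. Do not lift or tip the slab, leave the vials, the gauze pack and the cup where they are, and draw away when it is done.

Things in the scene. Friction and masses are not known exactly. Their poses are not given: they have to be found in the camera images.
- ledge: fixed grey sheet-steel ledge, 260 mm (x) by 196 mm, 60 mm high. Origin on the worktop under the centre of the slab's lane; x points from front edge (robot side) to rear edge, y left, z up. The lane runs along x, y -58 to +58 mm, between rails 4 mm thick and 7 mm high, open at both ends: fingers fit behind the slab. Deck spans y -130 to +66; bolt at its right front, gauze pack behind it
- ledge_edge (a point): middle of the lane on the front edge of the deck, at deck height (60 mm above the worktop); axes as the ledge's
- bolt (a joint): slide bolt barring the front of the lane: 0 = shot, its round bar (9 mm) reaches 32 mm into the lane in front of the slab; grows in m as it slides to the ledge's -y (right, out of the lane); 0.046 = fully drawn, at its stop. Starts 0 to 0.010. About 2 N of friction; stays where left
- bolt_knob (a point): centre of the bolt's upright round knob (black head 16 mm across on a 10 mm stem), 30 mm above the deck, knob top 38 mm above it; moves with the bolt. Bolt shot: x -119, y -114 mm in the ledge's frame. On its lane side two steel staples stand 13 mm above the deck; the space above them is free
- slab_front (a point): middle of the slab's front edge (robot side), half-way up its thickness. The slab is white opal glass, 150 mm (x) by 110 mm (y) by 8 mm, about 0.3 kg, lying loose and flat on the deck with 3 mm of play to each rail. Axes about as the ledge's: x from front to back edge
- slab_back (a point): middle of the slab's back edge, 150 mm behind the front edge, half-way up its thickness (4 mm above the deck)
- vial_red: small glass vial with red cap, 26 mm across, 54 mm tall, standing on the worktop to the left of the ledge; origin at the centre of its underside. Leave alone
- vial_blue: the same with blue cap, to the left of the ledge; origin at the centre of its underside. Leave alone
- gauze_pack: flat gauze pack, 52 x 75 x 9 mm, on the right rear part of the deck; origin at the centre of its underside. Leave alone
- steel_cup: small steel cup, 56 mm across, 64 mm tall, standing on the worktop to the right of the ledge's rear part; origin at the centre of its underside. Leave alone

How it is judged:
By the outcome, as a careful person would: the job done as asked, in the order asked, and still so for the second after the job is handed in, with the robot touching nothing.
It also fails if it takes over 48 s, if anything falls off the work surface, if the arm or the gripper's body presses on something with over 40 N, if the wrist force passes 120 N, or if a joint passes its speed limit or range.

ROBOT

A 6-joint arm with a two-finger parallel gripper is mounted at the origin on a cart in front of the work surface, level with it; the furniture and walls round the work are solid. World frame = base frame: x ahead of the robot, y to its left, z up, the work surface at z = 0. Lengths are in m, angles in rad, forces in N, time in s.
With the tool pointing down it reaches from about 0.35 to 0.775 m from the base axis. Payload 7.3 kg.
Tool frame: the origin (TCP) lies midway between the tips of the shut fingers; the grasp point (between the pads) lies 19 mm behind it; z points along the fingers, y is the line along which they close (so a half turn about z gives the same grasp; the last joint's range is limited). The gripper opens to 92 mm and grips with 3 to 60 N. Pads are 19 mm wide; open, the fingers measure 130 mm over their backs; the gripper's body (75 mm by 190 mm) begins 47 mm behind the grasp point.
Start: joints at [1.058, 0.342, 1.524, -0, 1.275, -0.146], TCP at [0.188, 0.49, 0.227] pointing down, gripper open.
Joint ranges: [-2.53, 2.53], [-0.77, 2.02], [0.04, 2.7], [-1, 4.14], [0.28, 2.66], [-3.11, 3.11]. Speed limits (rad/s): [2.57, 2.57, 3.14, 3.14, 3.14, 3.14].

INTERFACE

Orientations are given as [roll, pitch, yaw] about the fixed x, y, z axes, in that order (R = Rz(yaw) Ry(pitch) Rx(roll)).
In Python, from cell import monitor, vision, workorder gives the robot as it stands.
- The arm moves only by the tool move_arm, never from a script. Its argument "rows" is a list of rows, each a list of 5 numbers: the shift along the world's x, y, z in mm, then the turn about the world's z in rad, then the closure, from -1 (fully open) to 1 (shut). A call has 1 to 12 rows; each row shifts and turns the commanded pose from where the row before left it; what a row does not reach is not made up. A row lasts 1/10 s, in which the tool goes at most 50 mm and 8.59 degrees, less where a joint would pass 70% of its speed; a pose out of reach is approached as far as the arm can. A call is refused whole if a number of a shift passes 50 or a number of a turn 0.15, either way. A call with a gripper value outside its range is refused whole. The fingers move at their own pace and stop on an object; "newtons" is the grip in N (left out, the last holds). Time passes only in rows, so rows that do not move let the fingers close. It gives the time, the measured TCP pose, the force, the opening and the grip force at its end, in the units of the state.
- monitor.observe(): the state, without advancing time (a new reading comes with each control period).
- vision.read_camera(name): name is "scene" or "top" or "wrist"; returns the picture (384x512x3 uint8, red, green, blue); there is no depth.
- vision.get_calibration(name): a dict with "K" (3x3 intrinsics, pixels), "k1" (the pictures are not rectified: a ray, as slopes to the right and down, at radius r is drawn at 1 + k1 r^2 times it, then the intrinsics apply), "T" (4x4, takes a point from camera to world coordinates); the wrist camera has in their place "mount" (4x4, takes a point from camera to tool coordinates, whose origin is the TCP and whose axes are the flange's). Camera axes: x right, y up, looking along -z (the intrinsics and any distortion apply to the point x, -y, -z); pixel columns grow to the right and rows downward; lengths in m; the calibration is good to about 2 mm. A picture is of the moment at which its call begins: read the wrist's pose just before it. get_calibration takes no time and is no camera call.
- workorder.hand_in(): hands the job in; it is judged then, once.
The state is a dict: "time": time; "qpos": joint angles; "qvel": joint speeds; "joint_efforts": joint torques, N m; "tool_pos": TCP position; "tool_rot": TCP orientation; "contact_force": force on the tool from outside, world axes, zero at the start; "torque": the same for the moment, N m; "opening": finger opening in m; "grip_force": force on a finger pad.
Only numpy, scipy, OpenCV 4.12 (cv2) and the standard library are available. Lean on these libraries where they do the work, as an engineer would, in place of code of your own. Each camera call takes 0.05 s, during which the arm holds its last target. There are 200 camera calls.

## Working session

There is one attempt and no reset: what is moved stays moved. The work goes in short steps, Python scripts to look and compute and a tool call to move; the robot and the scene stay as the last step left them, time stands still between calls to the robot, and variables do not carry over. Pictures are saved under pics/ and viewed, at most 10 in all, crops included, and the job is handed in when it is done.

Besides the shell and the picture viewer there is one more tool, called after "Request:" in YAML: its name, and indented under it one key for each argument. move_arm: Moves the arm, as the interface text tells. Its arguments: {"type":"object","properties":{"rows":{"type":"array","items":{"type":"array","items":{"type":"number"}}},"newtons":{"type":"number"}},"required":["rows"]}

```bash
mkdir -p pics
python3 - <<'E'
from cell import monitor, vision
import cv2,numpy as np
for n in("scene","top"):
    cv2.imwrite(f"pics/{n}0.png",cv2.cvtColor(vision.read_camera(n),cv2.COLOR_RGB2BGR)); c=vision.get_calibration(n);print(n,c)
print(vision.get_calibration("wrist"));s=monitor.observe();print(s["time"],s["tool_pos"],s["tool_rot"],s["opening"])
a=[cv2.imread(f"pics/{n}0.png") for n in("scene","top")]
E
```

```text
scene {'K': array([[420.82390661,   0.        , 256.09319727],
       [  0.        , 420.82390661, 192.76372413],
       [  0.        ,   0.        ,   1.        ]]), 'k1': 0.015841679415766287, 'T': array([[ 0.74626464,  0.3470455 , -0.56802157,  0.04915386],
       [-0.66528063,  0.36046054, -0.6538118 , -0.3462011 ],
       [-0.02215308,  0.86581038,  0.49988161,  0.51311099],
       [ 0.        ,  0.        ,  0.        ,  1.        ]])}
top {'K': array([[356.42916316,   0.        , 258.62553629],
       [  0.        , 356.42916316, 192.14569327],
       [  0.        ,   0.        ,   1.        ]]), 'k1': -0.07220772656148851, 'T': array([[ 0.00598397,  0.99635649, -0.08507608,  0.47315008],
       [-0.99976994,  0.00771344,  0.02001427,  0.22944026],
       [ 0.02059758,  0.08493674,  0.99617342,  0.91992832],
       [ 0.        ,  0.        ,  0.        ,  1.        ]])}
{'K': array([[302.21343935,   0.        , 253.99243214],
       [  0.        , 302.21343935, 195.04206559],
       [  0.        ,   0.        ,   1.        ]]), 'k1': 0.018179695316820777, 'mount': array([[-3.15366045e-04,  9.53438480e-01,  3.01587410e-01,
         8.20884406e-02],
       [ 9.99999667e-01,  7.34841438e-05,  8.13373906e-04,
         5.27503675e-05],
       [ 7.53340088e-04,  3.01587566e-01, -9.53438185e-01,
        -1.57885288e-01],
       [ 0.00000000e+00,  0.00000000e+00,  0.00000000e+00,
         1.00000000e+00]])}
0.1 [0.18809014 0.48977617 0.22613821] [-3.14026426e+00 -2.03762766e-04  2.77474452e+00] 0.09176148636880965
```

View pics/scene0.png

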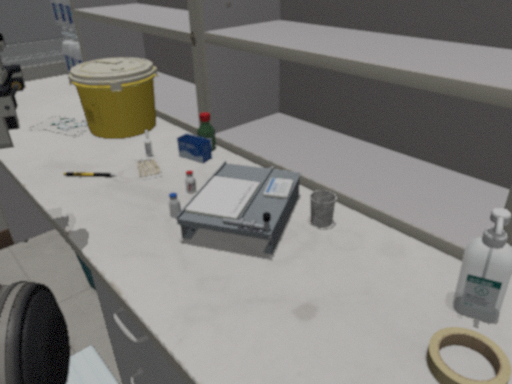

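View pics/top0.png

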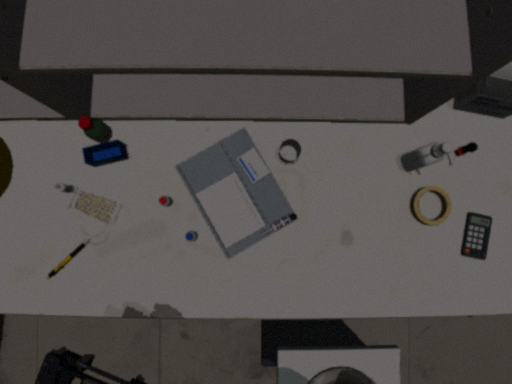

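The scene and top views show the ledge at top px about (238,192), rotated about 30°, with its knob near (293,217). Next I'll enlarge both views.

Run:
```python
import cv2,numpy as np
t=cv2.imread("pics/top0.png")[120:265,150:310]; s=cv2.imread("pics/scene0.png")[155:255,160:345]
t=cv2.convertScaleAbs(cv2.resize(t,None,fx=4,fy=4,interpolation=cv2.INTER_CUBIC),alpha=2)
s=cv2.convertScaleAbs(cv2.resize(s,None,fx=4,fy=4,interpolation=cv2.INTER_CUBIC),alpha=1.2)
cv2.imwrite("pics/topc.png",t);cv2.imwrite("pics/scenec.png",s)
```

```text
(no output)
```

View pics/topc.png

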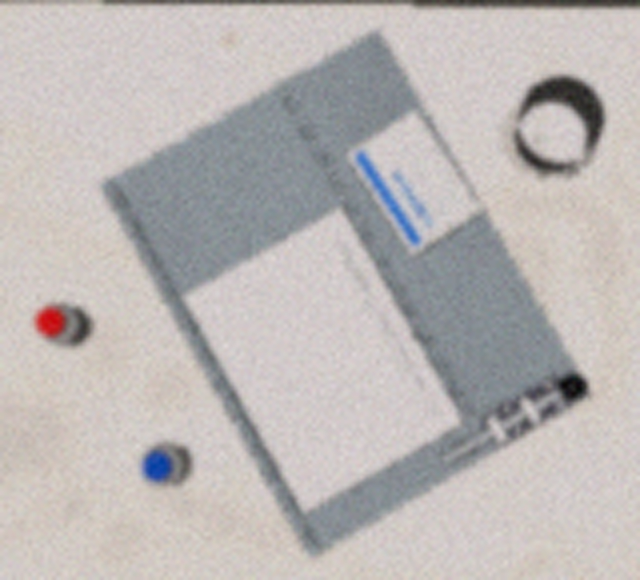

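View pics/scenec.png

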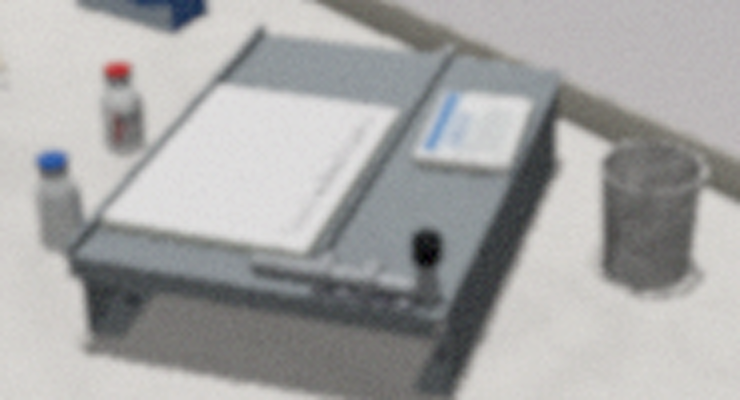

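Top crop: slab corners are at about (183,295), (340,208), (463,420) and (305,510), with the knob at (573,387). Scene crop: the same corners are at (220,85), (398,105), (300,250) and (103,220), with the knob at (427,247). I'll triangulate these points and the deck corners.

```bash
cat > h.py <<'E'
from cell import monitor, vision
import numpy as np
from scipy.optimize import least_squares
C={n:vision.get_calibration(n) for n in("scene","top","wrist")}
def proj(P,c,T=None):
    T=c["T"] if T is None else T
    p=(np.atleast_2d(P)-T[:3,3])@T[:3,:3]
    s=np.c_[p[:,0],-p[:,1]]/-p[:,2:]
    s=s*(1+c["k1"]*(s**2).sum(1,keepdims=True))
    return s*c["K"][0,0]+c["K"][:2,2]
def tri(views): # [(cal,T,uv)]
    r=least_squares(lambda P:np.concatenate([(proj(P,c,T)-uv).ravel() for c,T,uv in views]),[.5,.2,.06])
    return r.x,np.abs(r.fun).max()
E
python3 - <<'E'
from h import *
t=lambda u:(np.array(u)+.5)/4-.5+[150,120]; s=lambda u:(np.array(u)+.5)/4-.5+[160,155]
pts={"BL":((183,295),(220,85)),"BR":((340,208),(398,105)),"FR":((463,420),(300,250)),"FL":((305,510),(103,220)),"knob":((573,387),(427,247)),"dRR":((378,32),(558,75)),"dFL":((315,553),(72,262)),
"red":((50,323),(117,71)),"blue":((158,466),(52,160)),"cuptop":((560,125),(654,160))}
for k,(a,b) in pts.items():
    P,e=tri([(C["top"],None,t(a)),(C["scene"],None,s(b))]);print(k,(P*1000).round(1),round(e,2))
# joint fit of ledge: x,y,yaw,h, slab offset, bolt
loc=lambda x,y,p,z:np.array([p[0]+np.cos(p[2])*x-np.sin(p[2])*y,p[1]+np.sin(p[2])*x+np.cos(p[2])*y,z])
def f(p):
    r=[]
    for k,L in {"dRR":(.13,-.13,0),"dFL":(-.13,.066,0),"BL":(p[4]+.15,.055,.008),"BR":(p[4]+.15,-.055,.008),"FL":(p[4],.055,.008),"FR":(p[4],-.055,.008),"knob":(-.119,-.114-p[5],.033)}.items():
        P=loc(L[0],L[1],p,p[3]+L[2])
        r+=[proj(P,C["top"])[0]-t(pts[k][0]),proj(P,C["scene"])[0]-s(pts[k][1])]
    return np.concatenate(r)
r=least_squares(f,[.5,.25,-.5,.06,-.09,.005]);print(r.x.round(4));print(f(r.x).reshape(-1,4).round(1))
E
```

```text
BL [541.8 364.5  64.6] 0.1
BR [594.9 270.5  68.1] 0.05
FR [466.5 197.1  65.2] 0.79
FL [413.3 290.1  63. ] 0.4
knob [488.2 132.2  87.8] 0.07
dRR [705.7 250.3  54.7] 0.78
dFL [388.2 283.7  52.3] 0.16
red [525.3 448.3  48.7] 0.1
blue [438.1 380.5  49.9] 0.44
cuptop [649.7 135.3  66.9] 1.06
[ 0.5301  0.2954  0.5362  0.0552 -0.1041  0.0049]
[[-0.5 -0.4  1.6 -0.6]
 [-0.9  1.5 -2.4 -0.9]
 [-0.7  0.3 -0.4  0.4]
 [-0.4 -0.8  0.7  1.4]
 [-0.   0.7  0.2  0.2]
 [ 0.2 -0.2  2.4  0.8]
 [-0.  -0.2 -0.  -0.3]]
```

Request:
move_arm:
  rows:
    - [23.5,-27.3,0,0.0743,1]
    - [23.5,-27.3,0,0.0743,1]
    - [23.5,-27.3,0,0.0743,1]
    - [23.5,-27.3,0,0.0743,1]
    - [23.5,-27.3,0,0.0743,1]
    - [23.5,-27.3,0,0.0743,1]
    - [23.5,-27.3,0,0.0743,1]
    - [23.5,-27.3,0,0.0743,1]
    - [23.5,-27.3,0,0.0743,1]
    - [23.5,-27.3,0,0.0743,1]
    - [23.5,-27.3,0,0.0743,1]
    - [23.5,-27.3,0,0.0743,1]

```text
time: 1.3
tool_pos: [0.4709, 0.1612, 0.2265]
tool_rot: [3.141, -0.001, -2.614]
contact_force: [1.2, 0.6, 1.1]
opening: 0.0023
grip_force: 0.0
```

```bash
cat >> h.py <<'E'
from scipy.spatial.transform import Rotation as Rn
def wristT(s):
    T=np.eye(4);T[:3,:3]=Rn.from_euler("xyz",s["tool_rot"]).as_matrix();T[:3,3]=s["tool_pos"];return T@C["wrist"]["mount"]
def snap(name,crop=None,f=1,a=1.5):
    import cv2
    s=monitor.observe();im=vision.read_camera("wrist");T=wristT(s);np.save(f"pics/{name}.npy",T)
    im=cv2.cvtColor(im,cv2.COLOR_RGB2BGR)
    if crop: x0,y0,x1,y1=crop; im=im[y0:y1,x0:x1]
    cv2.imwrite(f"pics/{name}.png",cv2.convertScaleAbs(cv2.resize(im,None,fx=f,fy=f,interpolation=cv2.INTER_CUBIC),alpha=a))
    print(s["time"],s["tool_pos"].round(4),s["tool_rot"].round(3),s["opening"],s["contact_force"].round(1),s["qpos"].round(2))
E
python3 -c "
from h import *
snap('w1',f=1.5,a=1.3)"
```

```text
1.3 [0.4709 0.1612 0.2265] [ 3.141e+00 -1.000e-03 -2.614e+00] 0.0022891070906640477 [1.2 0.6 1.1] [ 0.18  0.29  1.6   0.    1.25 -1.92]
```

View pics/w1.png

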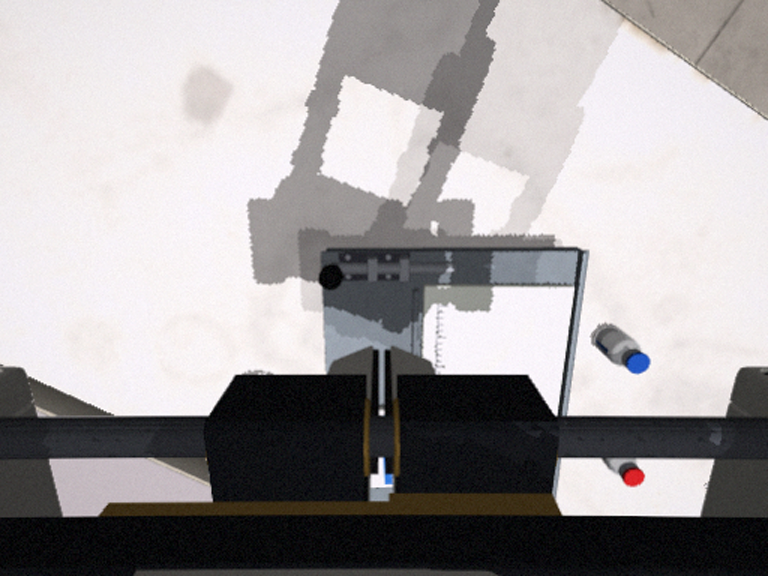

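The wrist view shows the knob top at (331,277), the front deck edge along row 249 from (322) to (581), and the slab's front edge at row 285. Its front-left corner is at (578,286).

Run:
```python
from h import *
T=np.load("pics/w1.npy");c=C["wrist"]
def onz(u,z):
    uv=(np.array(u)+.5)/1.5-.5
    return least_squares(lambda p:(proj([p[0],p[1],z],c,T)[0]-uv),[.48,.2]).x
L=lambda p,y=.525,o=(.488,.132):np.array([[np.cos(y),np.sin(y)],[-np.sin(y),np.cos(y)]])@(p-np.array(o))
q={}
for k,u,z in [("knob",(331,277),.098),("eR",(322,249),.06),("eL",(581,249),.06),("slabFL",(578,286),.068),("slabFc",(430,286),.068),("barend",(450,269),.065),("blue",(638,362),.054),("rL2",(562,450),.067),("rL1",(583,255),.067)]:
    q[k]=onz(u,z);print(k,(q[k]*1e3).round(1),(L(q[k])*1e3).round(1))
d=q["eL"]-q["eR"];print("yaw",np.arctan2(-d[0],d[1]),np.linalg.norm(d))
k,e=tri([(c,T,(np.array((331,277))+.5)/1.5-.5),(C["top"],None,(np.array([573,387])+.5)/4-.5+[150,120]),(C["scene"],None,(np.array([427,245])+.5)/4-.5+[160,155])]);print(k,e)
```

```text
knob [485.2 131.5] [-2.7  0.9]
eR [481.2 117.3] [-13.2  -9.3]
eL [386.6 279.9] [-13.6 178.8]
slabFL [409.8 291. ] [ 12.  176.7]
slabFc [463.9 198.2] [12.3 69.4]
barend [446.2 204.6] [ 0.3 83.8]
blue [437.  378.5] [ 79.4 238.9]
rL2 [528.7 366.3] [152.6 182.4]
rL1 [389.7 280.3] [-10.7 177.6]
yaw 0.5268501621842625 0.18806081728184307
[0.48796734 0.13191777 0.08894836] 0.2310526629770493
```

Request:
move_arm:
  rows:
    - [-2,2,-35,0,1]
    - [0,0,-35,0,1]
    - [0,0,-35,0,1]
    - [0,0,-25,0,1]
    - [0,0,-16,0,1]
    - [0,0,0,0,1]

```text
time: 1.95
tool_pos: [0.4664, 0.1643, 0.0785]
tool_rot: [3.14, -0.005, -2.617]
contact_force: [0.3, 0.6, 0.3]
opening: 0.0002
grip_force: 0.0
```

```bash
python3 -c "
from h import *
snap('w2',f=1.5,a=1.3)"
```

```text
1.95 [0.4664 0.1643 0.0785] [ 3.14  -0.005 -2.617] 0.0002197851740790993 [0.3 0.6 0.3] [ 0.18  0.47  1.8   0.    0.88 -1.91]
```

View pics/w2.png

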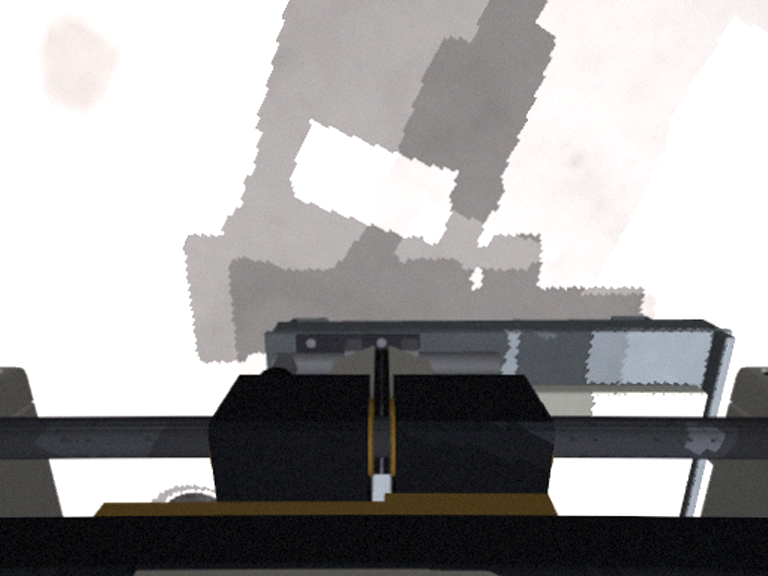

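The fingertips are above the bar and staples, with the knob head at about (280,372), left of the closed fingers. I'll push it along -y.

Request:
move_arm:
  rows:
    - [3,-5.2,0,0,1]
    - [3,-5.2,0,0,1]
    - [2.5,-4.3,0,0,1]
    - [2.5,-4.3,0,0,1]
    - [2.5,-4.3,0,0,1]
    - [2.5,-4.3,0,0,1]
    - [2.5,-4.3,0,0,1]
    - [0,0,0,0,1]

```text
time: 2.8
tool_pos: [0.4877, 0.132, 0.0811]
tool_rot: [-3.141, 0.001, -2.617]
contact_force: [0.1, 1.6, 1.0]
opening: 0.0006
grip_force: 0.8
```

Request:
move_arm:
  rows:
    - [2.0,-3.4,0,0,1]
    - [0,0,0,0,1]

```text
time: 3.0
tool_pos: [0.4886, 0.1287, 0.0804]
tool_rot: [3.141, -0.001, -2.617]
contact_force: [-0.2, 1.7, 0.5]
opening: 0.0009
grip_force: 0.4
```

Request:
move_arm:
  rows:
    - [2.0,-3.4,0,0,1]
    - [0,0,0,0,1]

```text
time: 3.2
tool_pos: [0.4905, 0.1254, 0.0804]
tool_rot: [3.141, -0.001, -2.617]
contact_force: [-0.4, 1.2, -0.0]
opening: 0.0003
grip_force: 0.5
```

Request:
move_arm:
  rows:
    - [2.0,-3.4,0,0,1]
    - [0,0,0,0,1]

```text
time: 3.4
tool_pos: [0.4926, 0.122, 0.0805]
tool_rot: [3.141, -0.001, -2.617]
contact_force: [-0.8, 1.0, -0.7]
opening: 0.0002
grip_force: 0.5
```

Request:
move_arm:
  rows:
    - [1.5,-2.6,0,0,1]
    - [0,0,0,0,1]

```text
time: 3.6
tool_pos: [0.4941, 0.1195, 0.0806]
tool_rot: [3.141, -0.001, -2.617]
contact_force: [-0.6, 1.2, -0.4]
opening: 0.0005
grip_force: 0.6
```

Request:
move_arm:
  rows:
    - [1.5,-2.6,0,0,1]
    - [0,0,0,0,1]

```text
time: 3.8
tool_pos: [0.4955, 0.1171, 0.0806]
tool_rot: [3.141, -0.001, -2.617]
contact_force: [-2.0, 2.4, -0.8]
opening: 0.0007
grip_force: 1.3
```

Request:
move_arm:
  rows:
    - [1.5,-2.6,0,0,1]
    - [0,0,0,0,1]

```text
time: 4.0
tool_pos: [0.4958, 0.1164, 0.0805]
tool_rot: [3.137, -0.001, -2.618]
contact_force: [-5.5, 12.4, 1.0]
opening: 0.0005
grip_force: 6.6
```

Request:
move_arm:
  rows:
    - [1.0,-1.7,0,0,1]
    - [0,0,0,0,1]

```text
time: 4.2
tool_pos: [0.4959, 0.1161, 0.0805]
tool_rot: [3.135, -0.001, -2.617]
contact_force: [-9.3, 18.9, 2.2]
opening: 0.0002
grip_force: 10.2
```

Run:
```python
from h import *
import cv2
s=cv2.cvtColor(vision.read_camera("scene"),cv2.COLOR_RGB2BGR)[175:255,180:345]
cv2.imwrite("pics/s2.png",cv2.convertScaleAbs(cv2.resize(s,None,fx=4,fy=4,interpolation=cv2.INTER_CUBIC),alpha=1.3))
```

```text
(no output)
```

View pics/s2.png

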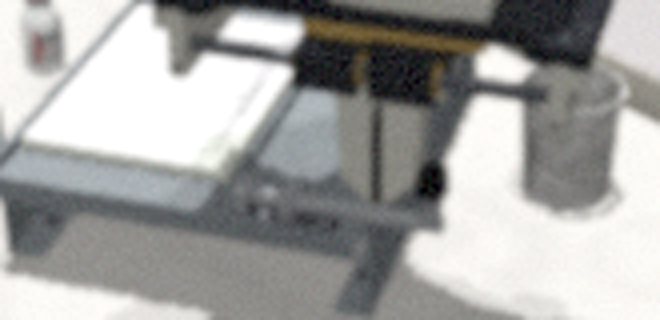

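The bar is clear of the lane, and the jump in force shows the bolt is at its stop. I'll back off, lift, and go behind the slab.

Request:
move_arm:
  rows:
    - [-6,10,0,0,1]
    - [0,0,35,0,1]
    - [0,0,40,0,0]
    - [14,25,10,0,0]
    - [14,28,0,0,0]
    - [14,28,0,0,0]
    - [14,28,0,0,0]
    - [14,28,0,0,0]
    - [14,28,0,0,0]
    - [12,23,0,0,0]
    - [0,0,0,0,0]

```text
time: 5.35
tool_pos: [0.5894, 0.3133, 0.1653]
tool_rot: [-3.141, 0.002, -2.615]
contact_force: [0.3, -0.2, 0.0]
opening: 0.0459
grip_force: 0.0
```

Run:
```python
from h import *
snap('w3',f=1.5,a=1.3)
```

```text
5.35 [0.5894 0.3133 0.1653] [-3.141e+00  2.000e-03 -2.615e+00] 0.04585782482740186 [ 0.3 -0.2  0. ] [ 0.37  0.65  1.18 -0.    1.31 -1.72]
```

View pics/w3.png

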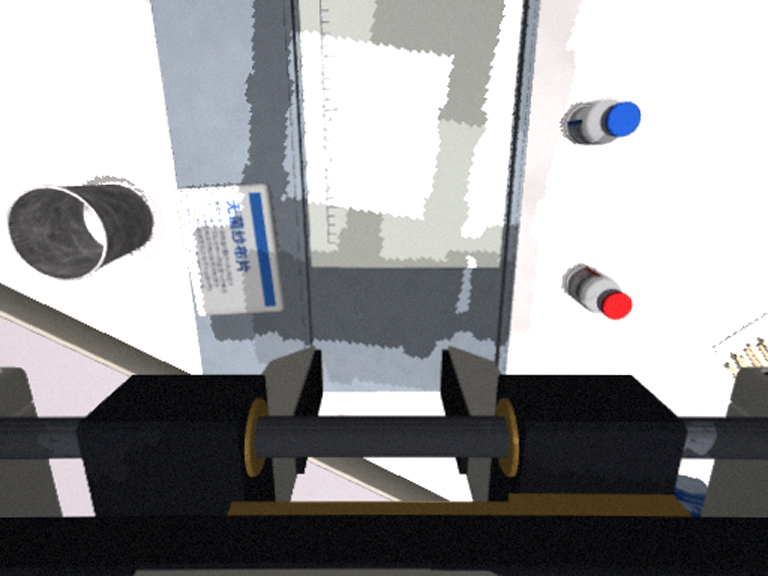

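The slab's back edge is at row 267, from about (309) to (504). The rails are at (310,300) and (505,300).

Run:
```python
from h import *
T=np.load("pics/w3.npy");c=C["wrist"]
def onz(u,z):
    uv=(np.array(u)+.5)/1.5-.5
    return least_squares(lambda p:(proj([p[0],p[1],z],c,T)[0]-uv),[.48,.2]).x
a,b=onz((309,267),.068),onz((504,267),.068);m=(a+b)/2;y=.526
print(a,b,m,np.linalg.norm(a-b))
print("TCP-mid in ledge:",np.array([[np.cos(y),np.sin(y)],[-np.sin(y),np.cos(y)]])@(np.array([.5894,.3133])-m)*1e3)
print("deck rear edge", onz((380,391),.06))
```

```text
[0.59579164 0.26850234] [0.53902217 0.36612586] [0.56740691 0.3173141 ] 0.11292973287529802
TCP-mid in ledge: [ 17.00472535 -14.51373264]
deck rear edge [0.64910127 0.34698275]
```

Request:
move_arm:
  rows:
    - [2,18,0,0,0]
    - [0,0,-35,0,0]
    - [0,0,-35,0,0]
    - [0,0,-20,0,0]
    - [0,0,-8,0,0]
    - [0,0,-2,0,0]
    - [0,0,0,0,0]
    - [0,0,0,0,0]

```text
time: 6.2
tool_pos: [0.5912, 0.329, 0.0675]
tool_rot: [-3.141, 0.003, -2.617]
contact_force: [-0.7, -0.0, 0.1]
opening: 0.0458
grip_force: 0.0
```

Request:
move_arm:
  rows:
    - [0,0,-3.5,0,0]
    - [0,0,0,0,0]
    - [0,0,0,0,0]

```text
time: 6.5
tool_pos: [0.5903, 0.329, 0.0624]
tool_rot: [3.142, 0.0, -2.617]
contact_force: [-0.4, -0.6, 0.8]
opening: 0.0461
grip_force: 0.0
```

Request:
move_arm:
  rows:
    - [-3.5,-2,0.5,0,0]
    - [-3.5,-2,0,0,0]
    - [-3.5,-2,0,0,0]
    - [-3.5,-2,0,0,0]
    - [-2.6,-1.5,0,0,0]
    - [-2.6,-1.5,0,0,0]
    - [-2.6,-1.5,0,0,0]
    - [-2.6,-1.5,0,0,0]
    - [-2.6,-1.5,0,0,0]
    - [-2.6,-1.5,0,0,0]
    - [0,0,0,0,0]

```text
time: 7.6
tool_pos: [0.5602, 0.3116, 0.0628]
tool_rot: [3.141, -0.001, -2.617]
contact_force: [-0.5, 0.6, 0.1]
opening: 0.0459
grip_force: 0.2
```

Request:
move_arm:
  rows:
    - [-3.46,-2,0,0,0]
    - [-3.46,-2,0,0,0]
    - [-3.46,-2,0,0,0]
    - [-3.46,-2,0,0,0]
    - [-3.46,-2,0,0,0]
    - [-3.46,-2,0,0,0]
    - [-3.46,-2,0,0,0]
    - [-3.46,-2,0,0,0]
    - [-2.6,-1.5,0,0,0]
    - [-1.7,-1,0,0,0]
    - [0,0,0,0,0]

```text
time: 8.7
tool_pos: [0.5283, 0.2932, 0.0627]
tool_rot: [3.141, -0.001, -2.617]
contact_force: [1.7, 0.3, 0.9]
opening: 0.0457
grip_force: 0.5
```

Run:
```python
from h import *
import cv2
t=cv2.cvtColor(vision.read_camera("top"),cv2.COLOR_RGB2BGR)[120:265,150:310]; s=cv2.cvtColor(vision.read_camera("scene"),cv2.COLOR_RGB2BGR)[155:255,160:345]
t=cv2.convertScaleAbs(cv2.resize(t,None,fx=4,fy=4,interpolation=cv2.INTER_CUBIC),alpha=2)
s=cv2.convertScaleAbs(cv2.resize(s,None,fx=4,fy=4,interpolation=cv2.INTER_CUBIC),alpha=1.2)
cv2.imwrite("pics/s3.png",s);cv2.imwrite("pics/t3.png",t)
```

```text
(no output)
```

View pics/s3.png

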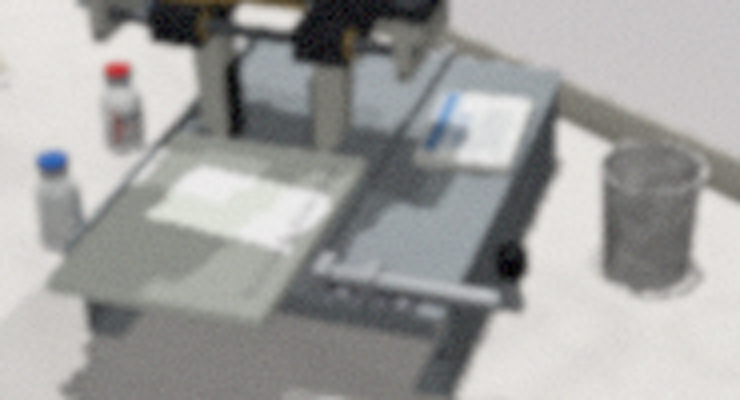

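The slab now overhangs the edge. Its top corners are FL (50,288), FR (262,319) and BR (368,157), and the bolt is still drawn. I'll measure the travel.

Run:
```python
from h import *
c=C["scene"];y=.526
def onz(u,z=.068):
    uv=(np.array(u)+.5)/4-.5+[160,155]
    p=least_squares(lambda p:(proj([p[0],p[1],z],c)[0]-uv),[.48,.2]).x-[.53,.2954]
    return np.array([[np.cos(y),np.sin(y)],[-np.sin(y),np.cos(y)]])@p*1e3
for k,a,b in [("FL",(103,220),(50,288)),("FR",(300,250),(262,319)),("BR",(398,105),(368,157))]:
    print(k,onz(a).round(1),onz(b).round(1),(onz(b)-onz(a)).round(1))
print("edgeL",onz((72,262),.06),"edgeR",onz((445,325),.06))
```

```text
FL [-110.8   50.7] [-171.8   47.8] [-61.   -2.9]
FR [-108.9  -53.3] [-166.9  -56.9] [-58.1  -3.5]
BR [ 43.8 -53.9] [-15.3 -56.3] [-59.1  -2.4]
edgeL [-138.59147671   54.56692115] edgeR [-137.39145065 -134.46744791]
```

Request:
move_arm:
  rows:
    - [-2.6,-1.5,0,0,0]
    - [-2.6,-1.5,0,0,0]
    - [-0.9,-0.5,0,0,0]
    - [0,0,0,0,0]
    - [0,0,0,0,0]

```text
time: 9.3
tool_pos: [0.5221, 0.2897, 0.0626]
tool_rot: [3.141, -0.001, -2.617]
contact_force: [1.0, 0.4, 0.1]
opening: 0.0457
grip_force: 0.0
```

Run:
```python
from h import *
snap('w4',crop=(80,0,400,250),f=2.4,a=1.3)
```

```text
9.3 [0.5221 0.2897 0.0626] [ 3.141e+00 -1.000e-03 -2.617e+00] 0.04568054429244336 [1.  0.4 0.1] [ 0.38  0.64  1.52  0.    0.99 -1.72]
```

View pics/w4.png

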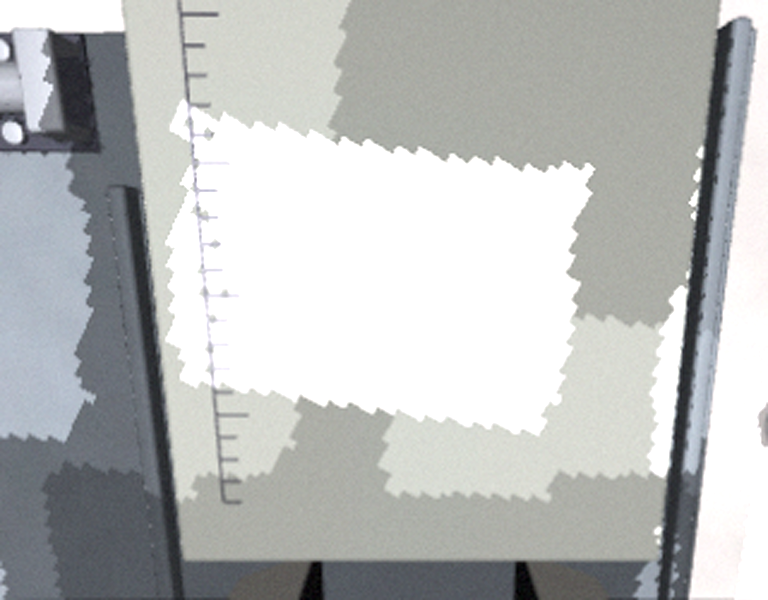

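The deck's front edge shows at crop (115,33) and the slab's back edge at row 560 (184 to 658). The overhang is 150 mm minus the distance between them.

Run:
```python
from h import *
T=np.load("pics/w4.npy");c=C["wrist"];y=.526
def onz(u,z):
    uv=(np.array(u)+.5)/2.4-.5+[80,0]
    p=least_squares(lambda p:(proj([p[0],p[1],z],c,T)[0]-uv),[.48,.2]).x-[.5221,.2897]
    return np.array([[np.cos(y),np.sin(y)],[-np.sin(y),np.cos(y)]])@p*1e3
e=onz((115,33),.06);e2=onz((738,18),.067);b=onz((184,560),.068);b2=onz((658,560),.068)
print(e,e2,b,b2,"overhang",150-(b[0]+b2[0])/2+e[0])
```

```text
[-119.8654124   -58.57216111] [-120.41185822   58.99480216] [-12.02186986 -53.67822154] [-11.86096113  54.88521131] overhang 42.076003095243564
```

The overhang is about 40 mm from both estimates, so I'll draw away.

Request:
move_arm:
  rows:
    - [4,2.3,0,0,0]
    - [9,5,0,0,0]
    - [9,5,0,0,0]
    - [0,0,20,0,0]
    - [0,0,40,0,0]
    - [0,0,40,0,0]
    - [0,0,30,0,0]
    - [0,0,0,0,0]
    - [0,0,0,0,0]

```text
time: 10.25
tool_pos: [0.5447, 0.3023, 0.193]
tool_rot: [-3.142, 0.001, -2.617]
contact_force: [-0.2, -0.1, -0.6]
opening: 0.0455
grip_force: 0.0
```

Run:
```python
from h import *
import cv2
a=cv2.imread("pics/s3.png")
s=cv2.cvtColor(vision.read_camera("scene"),cv2.COLOR_RGB2BGR);cv2.imwrite("pics/s5.png",s)
o=monitor.observe();print(o["time"],o["tool_pos"],o["contact_force"])
from cell import workorder
print(workorder.hand_in())
```

```text
10.3 [0.54413599 0.30204843 0.1917825 ] [-0.92754352  0.24613615 -0.43745179]
the job is handed in; nothing more can be done
None
```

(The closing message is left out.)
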